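Balance the loaded tube on the bench stake

TASK

A heavy slug is jammed somewhere inside the closed steel tube: lift the tube off its two bearers, feeling at trial points for where it balances without tipping. Then set it gently, without dropping it or pressing it down hard, on the flat top of the bench stake's single post, and leave it lying level there on the post alone, ready to be marked. Leave the other things on the bench where they are.

Things in the scene. Friction and masses are not known exactly. Their poses are not given: they have to be found in the camera images.
- tube: closed square steel tube, 340 mm long, 25 x 25 mm section, about 0.9 kg, dark caps at both ends. A heavy slug jammed unseen inside puts its balance point 25 to 80 mm off mid-length towards one end; it never shifts. Origin at the tube's middle, x along its length. Starts level on the bearers. Held lightly away from its balance point it tips in the fingers and the heavy end stays down
- bearers: plywood strip (330 x 90 x 10 mm) fixed to the bench with two wooden blocks across it, centred 140 mm either side of its middle, each 30 mm along the strip, 80 mm across, tops 40 mm above the bench. The tube starts on the blocks, along the strip, their middles within 10 mm. Origin at the strip's middle, on the bench; x along the strip
- stake: bench stake fixed to the bench: steel foot plate 90 x 70 x 12 mm with one upright post on its middle, 20 mm (along x) by 18 mm (along y), flat top 70 mm above the bench. The post is narrower than the tube: fingers holding a tube that lies along the stake's x can pass down beside it. Origin at the middle of the underside, x along the plate's longer side
- stake_top (a point): centre of the flat top of the stake's post (20 x 18 mm), 70 mm above the bench
- wrench: bystander, to be left alone: steel wrench, 170 mm long, lying
- tin: bystander, to be left alone: low round closed tin, 60 mm across, 45 mm high
- hammer: bystander, to be left alone: hammer with wooden handle, 280 mm long, lying
- screwdriver: bystander, to be left alone: screwdriver, 200 mm long, lying
- wedge: bystander, to be left alone: small steel wedge, about 118 x 30 x 20 mm
- collar: bystander, to be left alone: loose steel ring, 56 mm across, 20 mm high

How it is judged (in metres and radians):
On the way:
1. the tube hangs level in the fingers, clear of the bearers (height (world z) of tube above 0.062 m and angle between tube's own x axis and vertical between 1.42 and 1.7216 rad and contact force between tube and bearers below 0.1 N and contact force between tube and stake below 0.1 N and contact force between the fingers and tube above 2 N), for 0.3 s.
At the end, for the whole second after the job is handed in: the tube lies at rest on the top of the stake's post, released, its length level within 4 degrees, the post alone carrying its weight (angle between tube's own x axis and vertical between 1.5 and 1.6416 rad and contact force between tube and stake above 7 N and contact force between tube and bearers below 0.1 N and z of tube in the frame of stake_top between 0.008 and 0.024 m and linear speed of tube below 0.02 m/s and angular speed of tube below 0.1 rad/s); the robot touches nothing.
It fails at once if the tube is pressed or dropped on the stake with more than 35 N (contact force between tube and stake above 35 N).
It fails at once if a bystander is moved by more than 30 mm (distance of any of wrench, tin, hammer, screwdriver, wedge, collar from where it was at the start of the episode above 0.03 m).
It also fails if it takes over 72 s, if anything falls off the work surface, if the arm or the gripper's body presses on something with over 40 N, if the wrist force passes 120 N, or if a joint passes its speed limit or range.

ROBOT

A 6-joint arm with a two-finger parallel gripper is mounted at the origin on the work surface. World frame = base frame: x ahead of the robot, y to its left, z up, the work surface at z = 0. Lengths are in m, angles in degrees, forces in N, time in s.
With the tool pointing down it reaches from about 0.325 to 0.925 m from the base axis. Payload 3.1 kg.
Tool frame: the origin (TCP) lies between the finger pads; the fingertips stand bot.finger_overhang ahead of it and the grasp point (between the pads) lies 5 mm behind it (bot.finger_overhang is the distance from the TCP to the fingertips, in m); z points along the fingers, y is the direction in which the jaws open and shut (so a half turn about z gives the same grasp; the last joint's range is limited). The gripper opens to 85 mm and grips with 20 to 120 N. Pads are 22 mm wide; open, the fingers measure 114 mm over their backs; the gripper's body (76 mm by 85 mm) begins 54 mm behind the grasp point. The pads swing forward as they close: fully open they stand 13 mm farther back than shut.
Start: joints at [59.576, 12.427, 92.441, -0, 75.132, -6.429], TCP at [0.254, 0.571, 0.245] pointing down, gripper open.
Joint ranges: [-157.48, 157.48], [-44.54, 120.13], [17.64, 146.25], [-64.5, 244.5], [7.68, 150.69], [-147.95, 147.95]. Speed limits (degrees/s): [159.86, 159.86, 180, 180, 180, 180].

INTERFACE

Orientations are given as [roll, pitch, yaw] about the fixed x, y, z axes, in that order (R = Rz(yaw) Ry(pitch) Rx(roll)).
In Python, from station import bot, cams gives the robot as it stands. The module is installed in compiled form; this text tells all that it offers.
- The arm moves only by the tool send_rows, never from a script. Its arguments are lists of equal length, an entry for each row: "claw": the gripper command: -1 is fully open, 1 is shut, values between are in proportion; "slide": the shift along the tool's x, y, z in mm, a list of three; "rot": the turn, a rotation vector about the tool's x, y, z in rad, a list of three. In form: {"claw": [claw, ...], "slide": [[dx, dy, dz], ...], "rot": [[rx, ry, rz], ...]}. A call has 1 to 20 rows; each row shifts and turns the pose as measured when the row begins, along the tool's axes as they then stand; what a row does not reach is not made up. A row lasts 1/12 s, in which the tool goes at most 41.7 mm and 7.16 degrees, less where a joint would pass 70% of its speed; a pose out of reach is approached as far as the arm can. A call with a gripper value outside its range is refused whole. The fingers move at their own pace and stop on an object; "squeeze" is the grip in N (left out, the last holds). Time passes only in rows, so rows that do not move let the fingers close. It gives the time, the measured TCP pose, the force and the opening at its end, in the units of the state.
- bot.state(): the state, without advancing time (a new reading comes with each control period).
- cams.get_image(name): name is "scene" or "top" or "wrist"; returns the picture (420x560x3 uint8, red, green, blue); there is no depth.
- cams.camera_info(name): a dict with "fx", "fy", "cx", "cy" (pixels), "distortion" ([k1, k2, p1, p2, k3] as OpenCV has them; the pictures are not rectified), "R" (3x3) and "t" (3): a world point X has camera coordinates R X + t. Camera axes: x right, y down, z forward; pixel columns grow to the right and rows downward; lengths in m; the calibration is good to about 2 mm. A picture is of the moment at which its call begins: read the wrist's pose just before it. camera_info takes no time and is no camera call; for the wrist camera it gives the pose at the moment of the call.
- bot.sign_off(): hands the job in, once; it reports no verdict.
The state is a dict: "clock": time; "qpos": joint angles; "joint_velocities": joint speeds; "effort": joint torques, N m; "eef_pos": TCP position; "ee_rot": TCP orientation; "ft_force": force on the tool from outside, world axes, zero at the start; "wrist_torque": the same for the moment, N m; "gripper_width": finger opening in m.
Only numpy, scipy, OpenCV 4.12 (cv2) and the standard library are available. Lean on these libraries where they do the work, as an engineer would, in place of code of your own. Each camera call takes 0.05 s, during which the arm holds its last target.

## Working session

There is one attempt and no reset: what is moved stays moved. The work goes in short steps, Python scripts to look and compute and a tool call to move; the robot and the scene stay as the last step left them, time stands still between calls to the robot, and variables do not carry over. Pictures are saved under pics/ and viewed, and the job is handed in when it is done.

Besides the shell and the picture viewer there is one more tool, called as name(argument=value, ...) on one line, values as JSON. send_rows: Moves the arm, as the interface text tells. Its arguments: {"type":"object","properties":{"claw":{"type":"array"},"slide":{"type":"array"},"rot":{"type":"array"},"squeeze":{"type":"number"}},"required":["claw","slide","rot"]}

```bash
mkdir -p pics; python3 - <<'E'
from station import bot,cams
import cv2
print(bot.state(), bot.finger_overhang)
for n in ["scene","top","wrist"]:
    im=cams.get_image(n); cv2.imwrite(f"pics/{n}0.png",im[:,:,::-1]); print(n,cams.camera_info(n))
E
```

```text
{'clock': 0.0, 'qpos': array([ 5.95782758e+01,  1.24773839e+01,  9.25295945e+01,  2.00594300e-04,
        7.51327898e+01, -6.42760174e+00]), 'joint_velocities': array([ 0.07936095, -0.09018321,  0.02469813, -0.09008002, -0.04696334,
       -0.0543714 ]), 'effort': array([ 9.41660546e-04, -3.96848309e+01, -3.03854191e+01, -6.81612437e-05,
        9.54889983e-03, -2.09397035e-05]), 'eef_pos': array([0.25371627, 0.57031679, 0.24395129]), 'ee_rot': array([-1.79861132e+02, -1.58392436e-02,  1.56005807e+02]), 'ft_force': array([-0.04606035,  0.60026894,  0.31555219]), 'wrist_torque': array([0.02365448, 0.05082103, 0.04429531]), 'gripper_width': 0.08517657713378557} 0.014
scene {'fx': 390.76548457616656, 'fy': 390.76548457616656, 'cx': 279.39424969910516, 'cy': 215.16952463242308, 'distortion': array([-0.02938184,  0.        ,  0.        ,  0.        ,  0.        ]), 'R': array([[-0.13728547,  0.99048258,  0.00984707],
       [ 0.85806835,  0.12388686, -0.49836809],
       [-0.49484483, -0.05996924, -0.86690962]]), 't': array([ 0.06252302, -0.48236022,  1.48837046])}
top {'fx': 461.888920922178, 'fy': 461.888920922178, 'cx': 279.65760913969046, 'cy': 213.2512029651568, 'distortion': array([0.04344148, 0.        , 0.        , 0.        , 0.        ]), 'R': array([[ 0.0177336 , -0.99964882,  0.01969131],
       [-0.99160953, -0.02010637, -0.12769604],
       [ 0.12804711, -0.01726158, -0.99161786]]), 't': array([-0.01212383,  0.60022023,  1.31166515])}
wrist {'fx': 375.19211638379045, 'fy': 375.19211638379045, 'cx': 276.2935146873883, 'cy': 214.87689780464586, 'distortion': array([-0.02803411,  0.        ,  0.        ,  0.        ,  0.        ]), 'R': array([[ 0.40672166,  0.91354884, -0.00245083],
       [ 0.87345812, -0.38808399,  0.29404376],
       [ 0.26767221, -0.12173466, -0.95578882]]), 't': array([-0.62344219, -0.03983622,  0.37833151])}
```

View pics/top0.png

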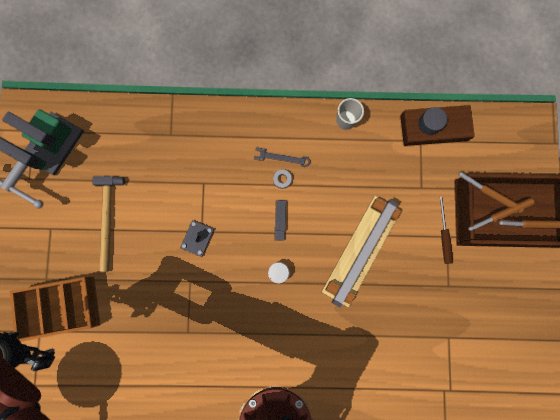

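View pics/scene0.png

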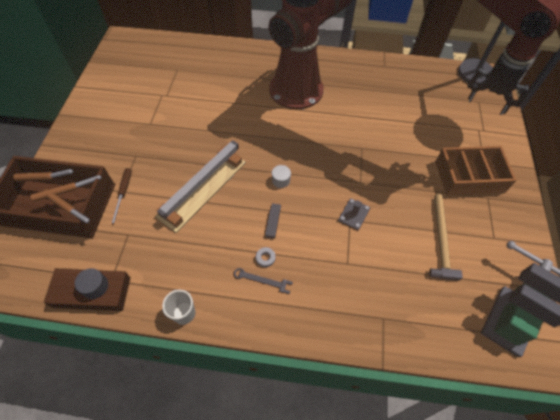

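View pics/wrist0.png

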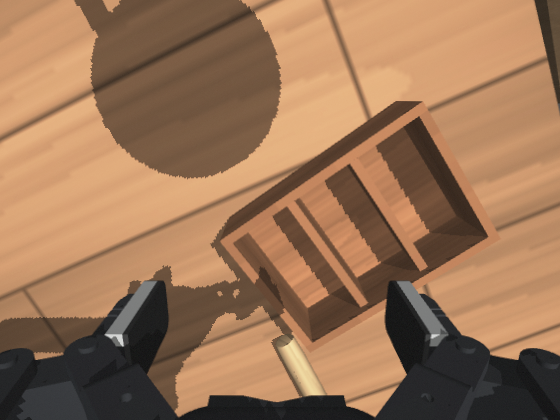

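```bash
cat > h.py <<'E'
import numpy as np,cv2
from station import bot,cams
def ray(n,px,z,ci=None):
    c=ci or cams.camera_info(n)
    K=np.array([[c['fx'],0,c['cx']],[0,c['fy'],c['cy']],[0,0,1]])
    u=cv2.undistortPoints(np.array(px,float).reshape(-1,1,2),K,c['distortion']).reshape(-1,2)
    d=np.c_[u,np.ones(len(u))]@c['R']; o=-c['R'].T@c['t']
    return o+d*((z-o[2])/d[:,2])[:,None]
def proj(n,X,ci=None):
    c=ci or cams.camera_info(n)
    K=np.array([[c['fx'],0,c['cx']],[0,c['fy'],c['cy']],[0,0,1]])
    return cv2.projectPoints(np.array(X,float).reshape(-1,1,3),cv2.Rodrigues(c['R'])[0],c['t'],K,c['distortion'])[0].reshape(-1,2)
E
python3 - <<'E'
import cv2
im=cv2.imread('pics/top0.png')
a=cv2.resize(im[185:320,310:415],None,fx=5,fy=5,interpolation=cv2.INTER_CUBIC)[:600]
cv2.imwrite('pics/tube_z.png',cv2.resize(im[190:310,315:411],None,fx=5,fy=5,interpolation=cv2.INTER_CUBIC))
cv2.imwrite('pics/stake_z.png',cv2.resize(im[210:265,170:230],None,fx=10,fy=10,interpolation=cv2.INTER_CUBIC))
E
```

```text
(no output)
```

View pics/tube_z.png

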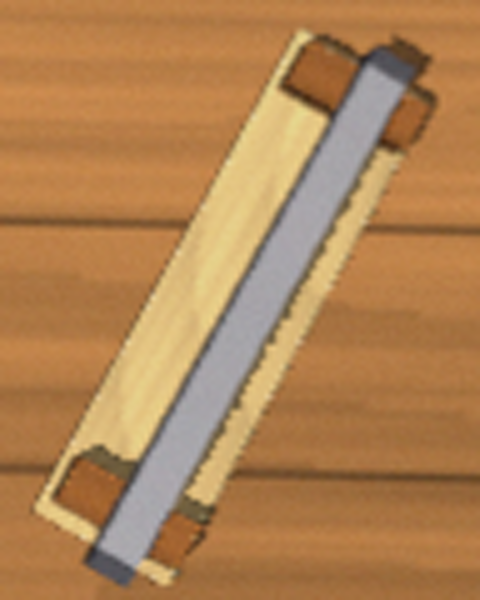

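View pics/stake_z.png

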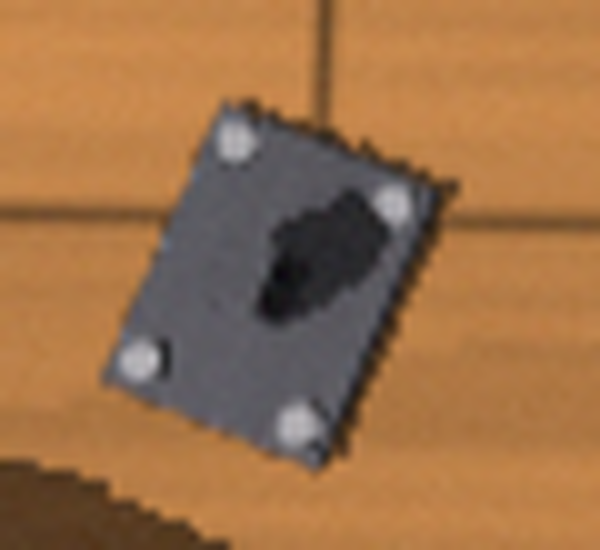

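```bash
python3 - <<'E'
from h import *
t=ray('top',np.array([[384,80],[126.5,552.5],[398,61],[109,573]])/5+[315,190],0.065)
print('tube',t,(t[0]+t[1])/2,(t[2]+t[3])/2,np.linalg.norm(t[2]-t[3]))
d=t[0]-t[1];print('yaw',np.degrees(np.arctan2(d[1],d[0])))
b=ray('top',np.array([[235,142],[393,203],[297,425],[140,358]])/10+[170,210],0.014)
print('bolts',b,b.mean(0)); d=b[0]+b[1]-b[2]-b[3];print('yaw',np.degrees(np.arctan2(d[1],d[0])))
c=ray('top',np.array([[225,103],[455,185],[320,470],[103,380]])/10+[170,210],0.012)
print('corn',c.mean(0),np.linalg.norm(np.diff(c,axis=0),axis=1)); d=c[0]+c[1]-c[2]-c[3];print('yaw',np.degrees(np.arctan2(d[1],d[0])))
# others
for n,p in dict(hh=(109,181),he=(105,270),tin=(278,272),w1=(281,202),w2=(280,238),collar=(283,178),scr1=(443,198),scr2=(447,260)).items(): print(n,ray('top',[p],0.02)[0][:2].round(3))
E
```

```text
tube [[ 0.62451642 -0.32263522  0.065     ]
 [ 0.35422727 -0.17433413  0.065     ]
 [ 0.63574548 -0.33084267  0.065     ]
 [ 0.34279874 -0.16452662  0.065     ]] [ 0.48937184 -0.24848468  0.065     ] [ 0.48927211 -0.24768464  0.065     ] 0.3368661846348282
yaw -28.752507307442574
bolts [[0.56577189 0.25266365 0.014     ]
 [0.54859125 0.20557689 0.014     ]
 [0.48282943 0.23108918 0.014     ]
 [0.50161464 0.27764556 0.014     ]] [0.5247018  0.24174382 0.014     ]
yaw -21.23905656302294
corn [0.52423745 0.23921825 0.012     ] [0.07239986 0.09205294 0.06910643]
yaw -22.283154304894545
hh [0.688 0.504]
he [0.428 0.499]
tin [0.43  0.001]
w1 [ 0.637 -0.004]
w2 [ 0.529 -0.003]
collar [ 0.709 -0.009]
scr1 [ 0.658 -0.487]
scr2 [ 0.475 -0.494]
```

```bash
cat >> h.py <<'E'
from scipy.spatial.transform import Rotation as Ro
def plan(p,yaw):
    s=bot.state(); R=Ro.from_euler('xyz',s['ee_rot'],degrees=True)
    T=Ro.from_euler('xyz',[180,0,yaw],degrees=True)
    print('clock',s['clock'],'pos',s['eef_pos'].round(4),'rot',s['ee_rot'].round(2),'w',s['gripper_width'].round(4),'F',s['ft_force'].round(2),'M',s['wrist_torque'].round(3))
    dl=R.inv().apply(np.array(p)-s['eef_pos'])*1000
    print('slide mm',dl.round(1),'rot',(R.inv()*T).as_rotvec().round(4))
E
python3 -c "
from h import *
plan([.489,-.248,.2],151.25)"
```

```text
Traceback (most recent call last):
  File "h.py", line 17, in plan
    print('clock',s['clock'],'pos',s['eef_pos'].round(4),'rot',s['ee_rot'].round(2),'w',s['gripper_width'].round(4),'F',s['ft_force'].round(2),'M',s['wrist_torque'].round(3))
                                                                                        ^^^^^^^^^^^^^^^^^^^^^^^^
AttributeError: 'float' object has no attribute 'round'
```

```bash
sed -i "s/s\['gripper_width'\].round(4)/round(s['gripper_width'],4)/" h.py
python3 -c "
from h import *
plan([.489,-.248,.2],151.25)"
```

```text
clock 0.15 pos [0.2538 0.5705 0.2443] rot [-1.7989e+02 -1.0000e-02  1.5600e+02] w 0.0854 F [-0.22 -0.49 -0.14] M [-0.016  0.035 -0.066]
slide mm [-547.7 -652.    45.4] rot [-0.0019 -0.0001  0.0829]
```

send_rows(claw=[-1,-1,-1,-1,-1,-1,-1,-1,-1,-1,-1,-1,-1,-1,-1,-1,-1,-1,-1,-1], slide=[[-26,-31,2],[-26,-31,2],[-26,-31,2],[-26,-31,2],[-26,-31,2],[-26,-31,2],[-26,-31,2],[-26,-31,2],[-26,-31,2],[-26,-31,2],[-26,-31,2],[-26,-31,2],[-26,-31,2],[-26,-31,2],[-26,-31,2],[-26,-31,2],[-26,-31,2],[-26,-31,2],[-26,-31,2],[-26,-31,2]], rot=[[0,0,0],[0,0,0],[0,0,0],[0,0,0],[0,0,0],[0,0,0],[0,0,0],[0,0,0],[0,0,0],[0,0,0],[0,0,0],[0,0,0],[0,0,0],[0,0,0],[0,0,0],[0,0,0],[0,0,0],[0,0,0],[0,0,0],[0,0,0]])

```text
clock: 1.82
eef_pos: [0.4792, -0.2244, 0.1978]
ee_rot: [179.9, 0.1, 156.8]
ft_force: [0.8, 0.8, -0.4]
gripper_width: 0.0854
```

```bash
python3 -c "
from h import *
plan([.489,-.248,.2],151.25)"
```

```text
clock 1.8167 pos [ 0.4792 -0.2244  0.1978] rot [1.7994e+02 8.0000e-02 1.5677e+02] w 0.0854 F [ 0.84  0.83 -0.44] M [-0.031 -0.039  0.013]
slide mm [-18.3 -17.8  -2.2] rot [0.001  0.0014 0.0963]
```

send_rows(claw=[-1,-1,-1], slide=[[-18,-18,0],[0,0,0],[0,0,0]], rot=[[0,0,0.096],[0,0,0],[0,0,0]])

```text
clock: 2.07
eef_pos: [0.4893, -0.2577, 0.1965]
ee_rot: [-179.9, 0.1, 150.5]
ft_force: [-0.4, 1.4, -1.0]
gripper_width: 0.0854
```

```bash
python3 -c "
from h import *
plan([.489,-.248,.2],151.25)
ci=cams.camera_info('wrist');im=cams.get_image('wrist');cv2.imwrite('pics/w1.png',im[:,:,::-1]);np.save('ci1.npy',ci,allow_pickle=True)
print(ray('wrist',[[280,210]],.065,ci), -ci['R'].T@ci['t'])
"
```

```text
clock 2.0667 pos [ 0.4893 -0.2577  0.1965] rot [-1.7994e+02  1.4000e-01  1.5055e+02] w 0.0854 F [-0.42  1.42 -0.95] M [0.008 0.011 0.007]
slide mm [ 5.1  8.3 -3.5] rot [-0.0011  0.0024 -0.0123]
[[ 0.4934184  -0.25743993  0.065     ]] [ 0.42547443 -0.22165513  0.32387879]
```

View pics/w1.png

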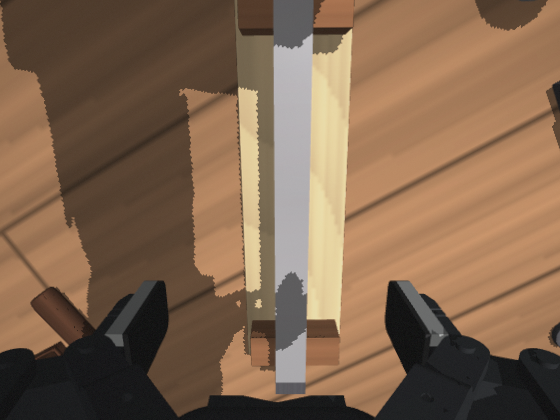

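```bash
python3 -c "
from h import *
ci=np.load('ci1.npy',allow_pickle=True).item()
im=cv2.imread('pics/w1.png')
for r in (80,140,200,250): print(r,[(x,tuple(im[r,x])) for x in list(range(270,280))+list(range(306,318))])
"|tr -d 'np.uint8()'
python3 -c "
from h import *
ci=np.load('ci1.npy',allow_pickle=True).item()
print(ray('wrist',[[276,383],[305,383]],.065,ci))"
```

```text
0 [270, 4, 110, 125, 271, 5, 110, 125, 272, 5, 109, 125, 273, 115, 129, 140, 274, 14, 11, 13, 275, 14, 12, 14, 276, 14, 12, 14, 277, 14, 11, 14, 27, 15, 12, 15, 279, 14, 12, 15, 306, 17, 13, 16, 307, 16, 13, 16, 30, 17, 14, 17, 309, 16, 14, 17, 310, 17, 14, 17, 311, 11, 193, 204, 312, 166, 20, 226, 313, 161, 210, 230, 314, 159, 209, 230, 315, 160, 209, 230, 316, 161, 211, 230, 317, 161, 211, 230]
140 [270, 7, 101, 115, 271, 79, 102, 116, 272, 0, 103, 11, 273, 102, 117, 130, 274, 160, 162, 16, 275, 179, 176, 179, 276, 10, 17, 10, 277, 179, 176, 179, 27, 179, 177, 10, 279, 10, 17, 10, 306, 10, 17, 11, 307, 10, 177, 11, 30, 11, 17, 12, 309, 11, 17, 13, 310, 175, 16, 19, 311, 155, 204, 226, 312, 153, 201, 224, 313, 154, 202, 225, 314, 156, 204, 226, 315, 157, 206, 227, 316, 15, 20, 22, 317, 160, 210, 230]
200 [270, 2, 107, 121, 271, 2, 107, 122, 272, 2, 107, 122, 273, , 112, 126, 274, 124, 136, 146, 275, 175, 173, 176, 276, 175, 173, 176, 277, 175, 172, 176, 27, 176, 173, 177, 279, 176, 173, 176, 306, 175, 172, 176, 307, 174, 171, 175, 30, 173, 174, 10, 309, 169, 1, 205, 310, 161, 210, 230, 311, 159, 20, 229, 312, 159, 209, 230, 313, 163, 213, 232, 314, 165, 215, 233, 315, 166, 217, 233, 316, 16, 217, 234, 317, 169, 219, 234]
250 [270, 6, 111, 127, 271, 7, 112, 12, 272, 5, 111, 127, 273, 6, 112, 129, 274, 115, 130, 142, 275, 179, 176, 179, 276, 179, 176, 17, 277, 17, 175, 17, 27, 17, 176, 179, 279, 17, 176, 17, 306, 177, 175, 17, 307, 175, 17, 14, 30, 161, 191, 210, 309, 151, 19, 223, 310, 152, 19, 223, 311, 153, 200, 224, 312, 157, 206, 227, 313, 159, 209, 229, 314, 162, 212, 231, 315, 164, 214, 233, 316, 164, 215, 233, 317, 164, 215, 233]
[[ 0.62471165 -0.33494851  0.065     ]
 [ 0.63675941 -0.31360885  0.065     ]]
```

```bash
python3 -c "
from h import *
ci=np.load('ci1.npy',allow_pickle=True).item()
L=ray('wrist',[[273.2,80],[273.5,140],[274.3,200],[274.5,250],[276,392]],.065,ci)
R=ray('wrist',[[311,80],[310.7,140],[309,200],[308,250],[305,392]],.065,ci)
print(np.linalg.norm(L-R,axis=1)); m=(L+R)/2; print(m); v=m[0]-m[-2]; print(np.degrees(np.arctan2(v[1],v[0])))
v=m[0]-m[-1]; print(np.degrees(np.arctan2(v[1],v[0])))
import sys
im=cv2.imread('pics/w1.png'); print(im[375:400,290].tolist())
u=np.array([np.cos(np.radians(151.2)),np.sin(np.radians(151.2)),0]);print('mid',m[-1]+.17*u)
"
```

```text
[0.02465035 0.02533737 0.02476932 0.02493764 0.0247397 ]
[[ 0.42017966 -0.20729603  0.065     ]
 [ 0.45409986 -0.2259295   0.065     ]
 [ 0.49101198 -0.24655445  0.065     ]
 [ 0.52461673 -0.26533836  0.065     ]
 [ 0.63902883 -0.32883146  0.065     ]]
150.93628370773075
150.95488721458244
[[171, 169, 170], [172, 169, 171], [171, 168, 171], [170, 167, 169], [171, 168, 171], [171, 168, 170], [171, 169, 171], [137, 134, 136], [97, 93, 95], [93, 88, 90], [92, 88, 89], [92, 88, 89], [92, 88, 89], [92, 89, 90], [91, 88, 89], [93, 89, 91], [91, 86, 88], [92, 88, 90], [91, 87, 89], [77, 97, 125], [81, 111, 149], [91, 127, 170], [96, 133, 178], [97, 134, 180], [66, 87, 113]]
mid [ 0.4900567  -0.24693334  0.065     ]
```

```bash
python3 -c "
from h import *
plan([.4895,-.2468,.049],151)"
```

```text
clock 2.1167 pos [ 0.4893 -0.2576  0.1966] rot [-179.9     0.19  150.59] w 0.0854 F [-0.45 -0.37 -0.94] M [-0.045  0.009 -0.011]
slide mm [  5.6   9.7 147.6] rot [-0.0017  0.0032 -0.0072]
```

send_rows(claw=[-1,-1,-1,-1,-1,-1,-1], slide=[[5,10,10],[0,0,30],[0,0,30],[0,0,30],[0,0,20],[0,0,8],[0,0,0]], rot=[[-0.002,0.003,-0.007],[0,0,0],[0,0,0],[0,0,0],[0,0,0],[0,0,0],[0,0,0]])

```text
clock: 2.7
eef_pos: [0.4889, -0.2314, 0.0637]
ee_rot: [179.7, -0.0, 151.9]
ft_force: [-0.3, 1.2, -0.2]
gripper_width: 0.0855
```

```bash
python3 -c "
from h import *
plan([.4895,-.2468,.049],151)"
```

```text
clock 2.7 pos [ 0.4889 -0.2314  0.0637] rot [ 1.7973e+02 -5.0000e-02  1.5191e+02] w 0.0855 F [-0.26  1.21 -0.22] M [0.023 0.068 0.013]
slide mm [ -7.8 -13.3  14.6] rot [ 0.0047 -0.0009  0.0159]
```

send_rows(claw=[-1,-1], slide=[[0,0,0],[0,0,0]], rot=[[0,0,0],[0,0,0]])

```text
clock: 2.87
eef_pos: [0.4882, -0.2284, 0.0636]
ee_rot: [179.7, -0.2, 152.1]
ft_force: [-0.6, -0.3, 0.2]
gripper_width: 0.0855
```

send_rows(claw=[-1,-1], slide=[[-5,-8,0],[0,0,0]], rot=[[0,0,0.01],[0,0,0]])

```text
clock: 3.03
eef_pos: [0.4907, -0.2385, 0.0663]
ee_rot: [179.7, 0.1, 151.6]
ft_force: [0.6, -1.2, 0.5]
gripper_width: 0.0855
```

```bash
python3 -c "
from h import *
plan([.4895,-.2468,.049],151)"
```

```text
clock 3.0333 pos [ 0.4907 -0.2385  0.0663] rot [1.7972e+02 9.0000e-02 1.5160e+02] w 0.0855 F [ 0.58 -1.24  0.47] M [-0.023 -0.02   0.031]
slide mm [-2.8 -8.  17.3] rot [0.0048 0.0016 0.0105]
```

send_rows(claw=[-1,-1,-1,-1], slide=[[-2,-6,6],[0,0,5],[0,0,0],[0,0,0]], rot=[[0.004,0.001,0.008],[0,0,0],[0,0,0],[0,0,0]])

```text
clock: 3.37
eef_pos: [0.4926, -0.249, 0.0583]
ee_rot: [-180.0, 0.5, 151.0]
ft_force: [0.2, -0.7, 0.6]
gripper_width: 0.0851
```

```bash
python3 -c "
from h import *
plan([.4895,-.2468,.049],151)"
```

```text
clock 3.3667 pos [ 0.4926 -0.249   0.0583] rot [-179.98    0.53  150.97] w 0.0851 F [ 0.21 -0.68  0.63] M [-0.007 -0.001  0.006]
slide mm [3.8 0.4 9.3] rot [-0.0004  0.0093 -0.0005]
```

send_rows(claw=[-1,-1,-1,-1], slide=[[1,0,5],[0,0,3],[0,0,0],[0,0,0]], rot=[[0,0.006,0],[0,0,0],[0,0,0],[0,0,0]])

```text
clock: 3.7
eef_pos: [0.4914, -0.2487, 0.0492]
ee_rot: [-180.0, 0.1, 150.9]
ft_force: [-1.1, -0.7, 0.9]
gripper_width: 0.0855
```

```bash
python3 -c "
from h import *
plan([.4895,-.2468,.049],151)"
```

```text
clock 3.7 pos [ 0.4914 -0.2487  0.0492] rot [-1.7999e+02  1.1000e-01  1.5092e+02] w 0.0855 F [-1.08 -0.74  0.86] M [0.012 0.002 0.006]
slide mm [2.6 0.7 0.2] rot [-0.0002  0.002  -0.0013]
```

send_rows(claw=[1,1,1,1,1,1,1,1,1,1], slide=[[0,0,0],[0,0,0],[0,0,0],[0,0,0],[0,0,0],[0,0,0],[0,0,0],[0,0,0],[0,0,0],[0,0,0]], rot=[[0,0,0],[0,0,0],[0,0,0],[0,0,0],[0,0,0],[0,0,0],[0,0,0],[0,0,0],[0,0,0],[0,0,0]], squeeze=110)

```text
clock: 4.53
eef_pos: [0.4918, -0.2477, 0.0494]
ee_rot: [179.9, 0.1, 150.9]
ft_force: [-0.0, -0.1, -0.2]
gripper_width: 0.0234
```

```bash
python3 -c "
from h import *
plan([.4895,-.2468,.049],151)"
```

```text
clock 4.5333 pos [ 0.4918 -0.2477  0.0494] rot [1.7993e+02 1.1000e-01 1.5091e+02] w 0.0234 F [-0.01 -0.15 -0.19] M [ 0.007  0.027 -0.034]
slide mm [ 2.4 -0.4  0.4] rot [ 0.0012  0.0019 -0.0016]
```

send_rows(claw=[1,1,1,1,1,1], slide=[[0,0,-5],[0,0,-5],[0,0,-4],[0,0,0],[0,0,0],[0,0,0]], rot=[[0,0,0],[0,0,0],[0,0,0],[0,0,0],[0,0,0],[0,0,0]])

```text
clock: 5.03
eef_pos: [0.4858, -0.2438, 0.0575]
ee_rot: [179.9, -0.6, 150.9]
ft_force: [0.2, 0.2, -8.2]
gripper_width: 0.0234
```

```bash
python3 -c "
from h import *
plan([.4895,-.2468,.049],151)
ax=Ro.from_euler('xyz',bot.state()['ee_rot'],degrees=True)
M=[];F=[]
for i in range(3):
    im=cams.get_image(['wrist','scene','scene'][i]); s=bot.state(); M.append(s['wrist_torque']);F.append(s['ft_force'])
    if i<2: cv2.imwrite('pics/lift1%d.png'%i,im[:,:,::-1])
print(np.array(M).round(3),np.array(F).round(2)); print('tool', ax.inv().apply(np.mean(M,0)))
"
```

```text
clock 5.0333 pos [ 0.4858 -0.2438  0.0575] rot [179.88  -0.61 150.93] w 0.0234 F [ 0.21  0.2  -8.23] M [-0.135 -0.33   0.019]
slide mm [-4.8 -0.8  8.4] rot [ 0.0021 -0.0107 -0.0013]
[[-0.109 -0.249  0.078]
 [-0.148 -0.326  0.013]
 [-0.222 -0.275 -0.01 ]] [[ 0.01  0.44 -8.37]
 [-0.03 -0.06 -9.12]
 [ 1.59  0.35 -8.04]]
tool [ 0.00181926 -0.32513334 -0.02775804]
```

View pics/lift10.png

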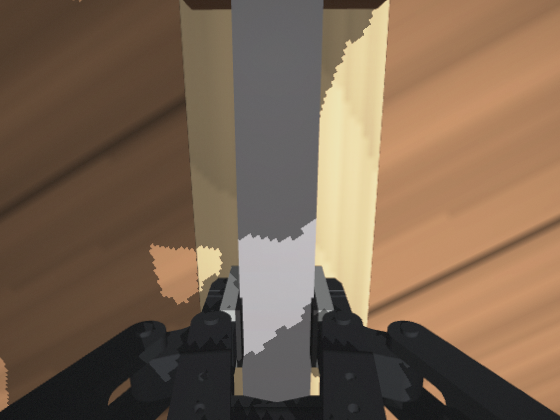

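send_rows(claw=[1,1,1,1,1,1], slide=[[0,0,-5],[0,0,-5],[0,0,-4],[0,0,0],[0,0,0],[0,0,0]], rot=[[0,0.01,0],[0,0,0],[0,0,0],[0,0,0],[0,0,0],[0,0,0]])

```text
clock: 5.68
eef_pos: [0.4869, -0.2446, 0.0737]
ee_rot: [179.9, -1.1, 150.9]
ft_force: [0.5, -0.2, -8.8]
gripper_width: 0.0232
```

```bash
cat >> h.py <<'E'
def ft(n=5,name=None):
    M=[];F=[]
    for i in range(n):
        s=bot.state(); ax=Ro.from_euler('xyz',s['ee_rot'],degrees=True).inv(); M.append(ax.apply(s['wrist_torque']));F.append(ax.apply(s['ft_force']))
        im=cams.get_image('scene' if i else 'wrist')
        if name and i<2: cv2.imwrite(f'pics/{name}{i}.png',im[:,:,::-1])
    M=np.array(M);F=np.array(F); print('My',M[:,1].round(3),'Fz',F[:,2].round(2),'mean M',M.mean(0).round(3),'F',F.mean(0).round(2),'rx est',(-M[:,1].mean()/F[:,2].mean()).round(4))
E
python3 -c "
from h import *
plan([.4895,-.2468,.049],151)
ft(6,'lift2')
"; python3 -c "
import cv2
im=cv2.imread('pics/lift21.png')[120:250,130:270]
cv2.imwrite('pics/l2z.png',cv2.resize(im,None,fx=4.5,fy=4.5,interpolation=cv2.INTER_CUBIC))"
```

```text
clock 5.6833 pos [ 0.4869 -0.2446  0.0737] rot [179.89  -1.13 150.93] w 0.0232 F [ 0.52 -0.21 -8.75] M [-0.202 -0.317  0.018]
slide mm [-3.8 -0.7 24.6] rot [ 0.002  -0.0198 -0.0013]
My [-0.375 -0.368 -0.378 -0.372 -0.391 -0.359] Fz [8.74 9.05 8.45 8.76 8.63 7.95] mean M [ 0.004 -0.374 -0.005] F [-0.22  0.53  8.6 ] rx est 0.0435
```

View pics/l2z.png

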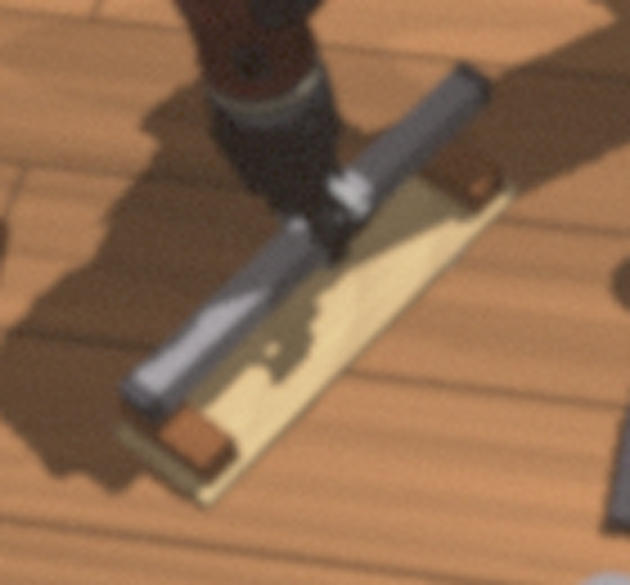

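View pics/lift20.png

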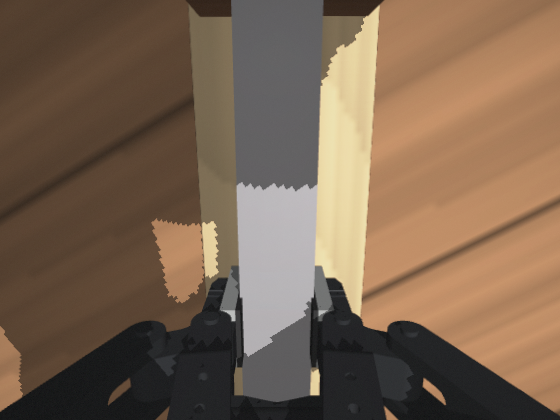

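send_rows(claw=[1,1,1,1,1,1], slide=[[-2,0,5],[-2,0,5],[0,0,4],[0,0,3],[0,0,0],[0,0,0]], rot=[[0,-0.018,0],[0,0,0],[0,0,0],[0,0,0],[0,0,0],[0,0,0]])

```text
clock: 6.48
eef_pos: [0.4894, -0.2458, 0.054]
ee_rot: [179.9, -0.3, 150.9]
ft_force: [0.1, -0.6, -7.2]
gripper_width: 0.0236
```

```bash
python3 -c "
from h import *
plan([.4915,-.248,.0495],151)
"
```

```text
clock 6.4833 pos [ 0.4894 -0.2458  0.054 ] rot [179.87  -0.34 150.92] w 0.0236 F [ 0.09 -0.6  -7.18] M [-0.148 -0.292  0.031]
slide mm [-3.  -0.9  4.5] rot [ 0.0023 -0.0059 -0.0014]
```

send_rows(claw=[1,1,1,1], slide=[[-1,0,2],[0,0,2],[0,0,1],[0,0,0]], rot=[[0,-0.006,0],[0,0,0],[0,0,0],[0,0,0]])

```text
clock: 6.82
eef_pos: [0.4906, -0.2465, 0.0497]
ee_rot: [179.9, -0.0, 150.9]
ft_force: [-0.6, 1.6, -7.8]
gripper_width: 0.0234
```

```bash
python3 -c "
from h import *
plan([.4915,-.248,.0495],151)
"
```

```text
clock 6.8167 pos [ 0.4906 -0.2465  0.0497] rot [179.87  -0.   150.93] w 0.0234 F [-0.63  1.62 -7.83] M [-0.077 -0.159 -0.012]
slide mm [-1.5 -0.8  0.2] rot [ 0.0022 -0.0001 -0.0013]
```

send_rows(claw=[1,1,1], slide=[[0,0,2],[0,0,1],[0,0,0]], rot=[[0,0,0],[0,0,0],[0,0,0]])

```text
clock: 7.07
eef_pos: [0.4909, -0.2467, 0.0496]
ee_rot: [179.9, -0.1, 150.9]
ft_force: [-0.5, -0.6, -8.1]
gripper_width: 0.0238
```

```bash
python3 -c "
from h import *
plan([.4915,-.248,.0495],151)
"
```

```text
clock 7.0667 pos [ 0.4909 -0.2467  0.0496] rot [ 1.7988e+02 -7.0000e-02  1.5094e+02] w 0.0238 F [-0.46 -0.63 -8.13] M [-0.07  -0.24   0.016]
slide mm [-1.1 -0.8  0.1] rot [ 0.002  -0.0013 -0.001 ]
```

send_rows(claw=[1,1,1], slide=[[0,0,3],[0,0,3],[0,0,2]], rot=[[0,0,0],[0,0,0],[0,0,0]])

```text
clock: 7.32
eef_pos: [0.4912, -0.2468, 0.0494]
ee_rot: [179.9, -0.4, 151.0]
ft_force: [-5.7, 2.7, 1.9]
gripper_width: 0.0236
```

```bash
python3 -c "
from h import *
plan([.4915,-.248,.0495],151)
"
```

```text
clock 7.3167 pos [ 0.4912 -0.2468  0.0494] rot [179.9   -0.37 150.98] w 0.0236 F [-5.69  2.7   1.89] M [ 0.138  0.397 -0.112]
slide mm [-0.9 -0.8 -0.1] rot [ 0.0017 -0.0064 -0.0004]
```

send_rows(claw=[-0.2,-0.2,-0.2,-0.2,-0.2], slide=[[0,0,0],[0,0,0],[0,0,0],[0,0,0],[0,0,0]], rot=[[0,0,0],[0,0,0],[0,0,0],[0,0,0],[0,0,0]])

```text
clock: 7.73
eef_pos: [0.4973, -0.251, 0.055]
ee_rot: [180.0, 0.5, 151.0]
ft_force: [0.6, -0.3, -0.6]
gripper_width: 0.0514
```

```bash
python3 -c "
from h import *
u=np.array([np.cos(np.radians(151)),np.sin(np.radians(151)),0]);p=np.array([.4912,-.2468,.0495])+.043*u;print(p)
plan(p,151)
"
```

```text
[ 0.45359135 -0.22595319  0.0495    ]
clock 7.7333 pos [ 0.4973 -0.251   0.055 ] rot [179.98   0.54 150.98] w 0.0514 F [ 0.61 -0.29 -0.59] M [ 0.025  0.017 -0.015]
slide mm [50.5  0.7  5. ] rot [ 0.0004  0.0094 -0.0004]
```

send_rows(claw=[-0.2,-0.2,-0.2,-0.2,-0.2,-0.2,-0.2], slide=[[8,0,1],[10,0,1],[10,0,1],[8,0,1],[4,0,0],[0,0,0],[0,0,0]], rot=[[0,0.008,0],[0,0,0],[0,0,0],[0,0,0],[0,0,0],[0,0,0],[0,0,0]])

```text
clock: 8.32
eef_pos: [0.4574, -0.2288, 0.0496]
ee_rot: [180.0, -0.1, 151.0]
ft_force: [-0.2, -0.7, 0.5]
gripper_width: 0.0509
```

```bash
python3 -c "
from h import *
plan([.4536,-.2260,.0495],151)
"
```

```text
clock 8.3167 pos [ 0.4574 -0.2288  0.0496] rot [ 1.7997e+02 -5.0000e-02  1.5098e+02] w 0.0509 F [-0.19 -0.71  0.46] M [-0.06  -0.004 -0.022]
slide mm [4.7 0.6 0.1] rot [ 0.0006 -0.0009 -0.0004]
```

send_rows(claw=[-0.2,-0.2,-0.2], slide=[[3,0.5,0],[0,0,0],[0,0,0]], rot=[[0,0,0],[0,0,0],[0,0,0]])

```text
clock: 8.57
eef_pos: [0.455, -0.2269, 0.0498]
ee_rot: [180.0, -0.0, 151.0]
ft_force: [0.2, 0.2, 0.9]
gripper_width: 0.0513
```

```bash
python3 -c "
from h import *
plan([.4536,-.2260,.0495],151)
ft(4)
plan([.4536,-.2260,.0495],151)
"
```

```text
clock 8.5667 pos [ 0.455  -0.2269  0.0498] rot [ 1.7997e+02 -1.0000e-02  1.5097e+02] w 0.0513 F [0.25 0.21 0.93] M [-0.029 -0.051  0.084]
slide mm [1.7 0.1 0.3] rot [ 0.0005 -0.0001 -0.0005]
My [-0.059 -0.011 -0.01  -0.05 ] Fz [-0.93  0.35 -0.07 -0.56] mean M [-0.005 -0.032 -0.012] F [-0.36  0.11 -0.3 ] rx est -0.1078
clock 8.7667 pos [ 0.4551 -0.2269  0.0498] rot [ 1.7997e+02 -2.0000e-02  1.5097e+02] w 0.0513 F [-0.75 -0.12 -0.23] M [ 0.067 -0.008  0.033]
slide mm [1.8 0.1 0.3] rot [ 0.0006 -0.0003 -0.0005]
```

send_rows(claw=[1,1,1,1,1,1,1,1], slide=[[0,0,0],[0,0,0],[0,0,0],[0,0,0],[0,0,0],[0,0,0],[0,0,0],[0,0,0]], rot=[[0,0,0],[0,0,0],[0,0,0],[0,0,0],[0,0,0],[0,0,0],[0,0,0],[0,0,0]])

```text
clock: 9.43
eef_pos: [0.4556, -0.2271, 0.0502]
ee_rot: [180.0, -0.0, 151.0]
ft_force: [-0.9, 0.4, 1.6]
gripper_width: 0.0235
```

send_rows(claw=[1,1,1,1,1,1,1,1], slide=[[0,0,-5],[0,0,-6],[0,0,-6],[0,0,-6],[0,0,-5],[0,0,0],[0,0,0],[0,0,0]], rot=[[0,0,0],[0,0,0],[0,0,0],[0,0,0],[0,0,0],[0,0,0],[0,0,0],[0,0,0]])

```text
clock: 10.1
eef_pos: [0.4481, -0.2222, 0.0731]
ee_rot: [179.9, -1.0, 151.0]
ft_force: [0.1, 0.4, -8.7]
gripper_width: 0.0235
```

```bash
python3 -c "
from h import *
plan([.4536,-.2260,.0495],151)
ft(8,'lift3')
plan([.4536,-.2260,.0495],151)
"
```

```text
clock 10.1 pos [ 0.4481 -0.2222  0.0731] rot [179.88  -1.01 150.98] w 0.0235 F [ 0.07  0.35 -8.74] M [-0.024 -0.021  0.046]
slide mm [-7.1 -0.7 23.5] rot [ 0.0021 -0.0176 -0.0004]
My [-0.03   0.001 -0.015 -0.068 -0.033 -0.002 -0.06  -0.027] Fz [8.74 9.08 7.37 9.73 9.54 8.52 9.   8.81] mean M [ 0.027 -0.029 -0.02 ] F [-0.22 -0.21  8.85] rx est 0.0033
clock 10.5 pos [ 0.4481 -0.2221  0.0729] rot [179.87  -1.04 150.98] w 0.0235 F [ 1.14  0.85 -8.52] M [-0.014  0.003  0.005]
slide mm [-7.2 -0.8 23.3] rot [ 0.0022 -0.0181 -0.0005]
```

View pics/lift30.png

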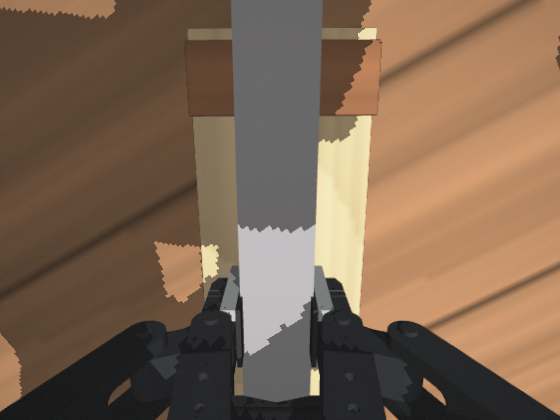

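send_rows(claw=[1,1,1,1,1,1,1,1,1,1], slide=[[0,0,-6],[0,0,-12],[0,0,-18],[0,0,-20],[0,0,-20],[0,0,-16],[0,0,-10],[0,0,-5],[0,0,0],[0,0,0]], rot=[[0.001,-0.01,0],[0,0,0],[0,0,0],[0,0,0],[0,0,0],[0,0,0],[0,0,0],[0,0,0],[0,-0.005,0],[0,0,0]])

```text
clock: 11.33
eef_pos: [0.4472, -0.2215, 0.1895]
ee_rot: [179.9, -0.1, 151.0]
ft_force: [-0.5, 0.8, -8.7]
gripper_width: 0.0233
```

```bash
python3 -c "
from h import *
plan([.491,.157,.19],158)
"
```

```text
clock 11.3333 pos [ 0.4472 -0.2215  0.1895] rot [ 1.7993e+02 -1.1000e-01  1.5098e+02] w 0.0233 F [-0.48  0.82 -8.7 ] M [-0.002  0.01  -0.005]
slide mm [1.454e+02 3.522e+02 2.000e-01] rot [ 0.0013 -0.0019 -0.1225]
```

send_rows(claw=[1,1,1,1,1,1,1,1,1,1,1,1,1,1,1,1], slide=[[4,10,0],[8,18,0],[11,26,0],[12,29,0],[12,29,0],[12,29,0],[12,29,0],[12,29,0],[12,29,0],[12,29,0],[12,29,0],[11,26,0],[8,18,0],[4,10,0],[0,0,0],[0,0,0]], rot=[[0,0,-0.01],[0,0,-0.01],[0,0,-0.01],[0,0,-0.01],[0,0,-0.01],[0,0,-0.01],[0,0,-0.01],[0,0,-0.01],[0,0,-0.01],[0,0,-0.01],[0,0,-0.01],[0,0,0],[0,0,0],[0,0,0],[0,0,0],[0,0,0]])

```text
clock: 12.67
eef_pos: [0.445, 0.1734, 0.17]
ee_rot: [-179.8, -2.4, 157.7]
ft_force: [0.3, 0.1, -8.4]
gripper_width: 0.0234
```

```bash
python3 -c "
from h import *
plan([.491,.157,.19],158)
ci=cams.camera_info('wrist');np.save('ci2.npy',ci,allow_pickle=True)
ft(6,'mv')
plan([.491,.157,.19],158)
"
```

```text
clock 12.6667 pos [0.445  0.1734 0.17  ] rot [-179.75   -2.38  157.74] w 0.0234 F [ 0.28  0.1  -8.4 ] M [-0.069 -0.061 -0.039]
slide mm [-47.9   2.2 -22. ] rot [-0.0042 -0.0416 -0.0044]
My [-0.082  0.016 -0.077 -0.134 -0.095 -0.108] Fz [8.38 8.26 8.56 8.02 8.62 9.17] mean M [-0.003 -0.08   0.009] F [-0.17  0.1   8.5 ] rx est 0.0094
clock 12.9667 pos [0.4468 0.1718 0.1714] rot [-179.85   -2.23  157.53] w 0.0236 F [ 0.66  0.33 -8.8 ] M [-0.064 -0.091  0.022]
slide mm [-45.8   3.2 -20.4] rot [-0.0024 -0.0389 -0.0082]
```

View pics/mv0.png

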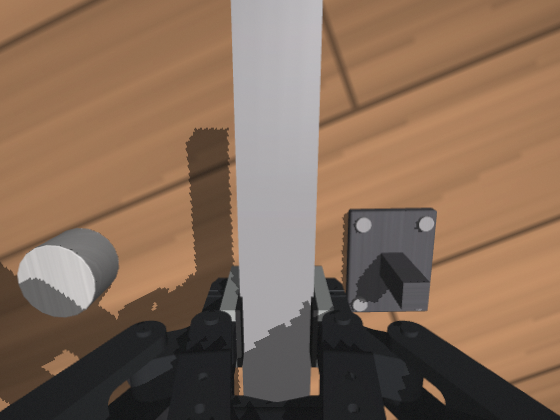

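```bash
python3 -c "
import cv2
im=cv2.imread('pics/mv0.png')[200:320,335:445]
cv2.imwrite('pics/mvz.png',cv2.resize(im,None,fx=5,fy=5,interpolation=cv2.INTER_CUBIC))"
```

```text
(no output)
```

View pics/mvz.png

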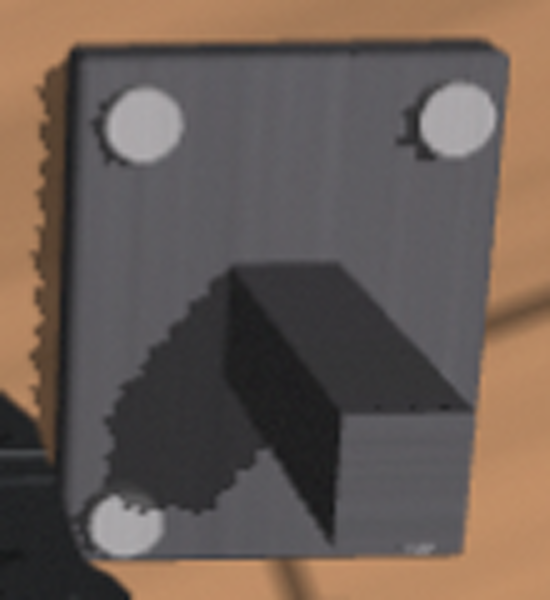

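```bash
python3 -c "
from h import *
ci=np.load('ci2.npy',allow_pickle=True).item()
q=ray('wrist',np.array([[341,412],[472,410],[463,550],[333,547]])/5+[335,200],.07,ci)
print(q,q.mean(0),np.linalg.norm(np.diff(q,axis=0),axis=1)); v=q[0]+q[1]-q[2]-q[3]; print(np.degrees(np.arctan2(v[1],v[0])))
p=ray('wrist',np.array([[75,48],[508,58],[65,480]])/5+[335,200],.012,ci)
v=p[0]-p[2];print(np.degrees(np.arctan2(v[1],v[0])),(p[1]-p[0]))
v=p[1]-p[0];print(np.degrees(np.arctan2(v[1],v[0]))+90)
b=ray('wrist',np.array([[143,125],[458,120],[126,525]])/5+[335,200],.015,ci)
print(b,(b[1]+b[2])/2);v=b[0]-b[2];print(np.degrees(np.arctan2(v[1],v[0])))
"
```

```text
[[0.51334919 0.23613279 0.07      ]
 [0.51977778 0.2525288  0.07      ]
 [0.53943911 0.24559438 0.07      ]
 [0.53217662 0.22919657 0.07      ]] [0.52618567 0.24086313 0.07      ] [0.01761125 0.02084836 0.0179341 ]
160.18176635000472
159.38804200215088 [0.02761087 0.06343547 0.        ]
156.47847184282983
[[0.48520682 0.23046678 0.015     ]
 [0.50337699 0.27719176 0.015     ]
 [0.55064935 0.20521287 0.015     ]] [0.52701317 0.24120231 0.015     ]
158.89867412724598
```

```bash
python3 -c "
from h import *
plan([.526,.241,.14],158.5)
"
```

```text
clock 12.9667 pos [0.4468 0.1718 0.1714] rot [-179.85   -2.23  157.53] w 0.0236 F [ 0.66  0.33 -8.8 ] M [-0.064 -0.091  0.022]
slide mm [-48.   94.3  29.3] rot [-0.0022 -0.0389 -0.0169]
```

send_rows(claw=[1,1,1,1,1,1,1,1,1,1], slide=[[-4,8,0],[-6,12,0],[-7,15,0],[-7,15,0],[-7,14,2],[-6,12,2],[-4,7,2],[-2,3,0],[0,0,0],[0,0,0]], rot=[[0,-0.01,-0.004],[0,-0.01,-0.004],[0,-0.01,-0.004],[0,-0.005,-0.004],[0,0,0],[0,0,0],[0,0,0],[0,0,0],[0,0,0],[0,0,0]])

```text
clock: 13.8
eef_pos: [0.5293, 0.2404, 0.1644]
ee_rot: [179.9, 0.2, 158.2]
ft_force: [-0.2, 0.5, -8.7]
gripper_width: 0.0234
```

```bash
python3 -c "
from h import *
plan([.526,.241,.12],158.5)
"
```

```text
clock 13.8 pos [0.5293 0.2404 0.1644] rot [179.85   0.24 158.15] w 0.0234 F [-0.23  0.45 -8.71] M [0.003 0.045 0.02 ]
slide mm [ 3.5 -0.8 44.4] rot [ 0.0025  0.0043 -0.006 ]
```

Excellent. Descend most of the way and measure the balance again at level.

send_rows(claw=[1,1,1,1,1,1,1,1,1], slide=[[1,0,4],[1,0,8],[0,0,10],[0,0,10],[0,0,10],[0,0,7],[0,0,4],[0,0,0],[0,0,0]], rot=[[0.002,0,-0.004],[0,0,0],[0,0,0],[0,0,0],[0,0,0],[0,0,0],[0,0,0],[0,0,0],[0,0,0]])

```text
clock: 14.55
eef_pos: [0.5233, 0.2384, 0.1031]
ee_rot: [-179.7, -0.1, 158.3]
ft_force: [0.7, -0.1, -8.6]
gripper_width: 0.0234
```

```bash
python3 -c "
from h import *
plan([.526,.241,.085],158.5)
ft(8,'dn')
plan([.526,.241,.085],158.5)
"
```

```text
clock 14.55 pos [0.5233 0.2384 0.1031] rot [-1.7971e+02 -6.0000e-02  1.5831e+02] w 0.0234 F [ 0.72 -0.12 -8.59] M [0.008 0.014 0.013]
slide mm [-1.5  3.5 18.1] rot [-0.005  -0.0011 -0.0033]
My [ 0.016  0.004  0.022 -0.058  0.014  0.078  0.081 -0.006] Fz [8.59 8.42 7.8  8.46 8.37 8.18 8.74 8.35] mean M [ 0.001  0.019 -0.009] F [0.06 0.28 8.36] rx est -0.0022
clock 14.95 pos [0.5243 0.2387 0.1045] rot [-1.7981e+02  5.0000e-02  1.5832e+02] w 0.0237 F [-0.08  0.15 -8.91] M [-0.02   0.053  0.004]
slide mm [-0.8  2.8 19.5] rot [-0.0033  0.001  -0.0032]
```

View pics/dn1.png

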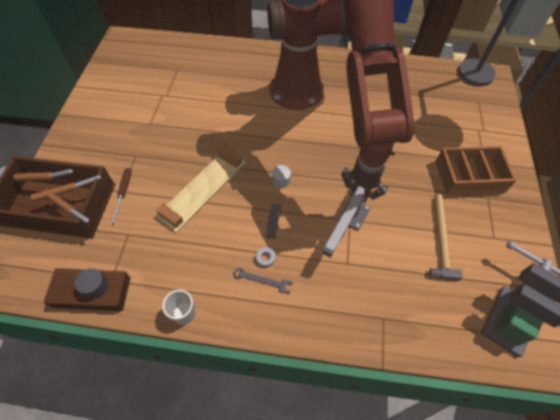

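send_rows(claw=[1,1,1,1,1,1], slide=[[0,2,3],[0,0,4],[0,0,4],[0,0,2],[0,0,0],[0,0,0]], rot=[[-0.003,0,-0.003],[0,0,0],[0,0,0],[0,0,0],[0,0,0],[0,0,0]])

```text
clock: 15.45
eef_pos: [0.5255, 0.241, 0.0907]
ee_rot: [180.0, 0.1, 158.5]
ft_force: [-0.2, 0.1, -8.6]
gripper_width: 0.0235
```

```bash
python3 -c "
from h import *
plan([.526,.241,.081],158.5)
"
```

```text
clock 15.45 pos [0.5255 0.241  0.0907] rot [1.7996e+02 1.0000e-01 1.5851e+02] w 0.0235 F [-0.19  0.07 -8.56] M [0.054 0.019 0.   ]
slide mm [-0.5  0.2  9.7] rot [0.0007 0.0017 0.0002]
```

send_rows(claw=[1,1,1,1,1,1], slide=[[0,0,2],[0,0,2],[0,0,2],[0,0,1],[0,0,0],[0,0,0]], rot=[[0,0,0],[0,0,0],[0,0,0],[0,0,0],[0,0,0],[0,0,0]])

```text
clock: 15.95
eef_pos: [0.5254, 0.2409, 0.0826]
ee_rot: [180.0, 0.1, 158.5]
ft_force: [-0.6, -0.3, -8.5]
gripper_width: 0.0233
```

```bash
python3 -c "
from h import *
plan([.526,.241,.081],158.5)
"
```

```text
clock 15.95 pos [0.5254 0.2409 0.0826] rot [1.7998e+02 8.0000e-02 1.5851e+02] w 0.0233 F [-0.58 -0.3  -8.46] M [ 0.051  0.006 -0.068]
slide mm [-0.6  0.3  1.6] rot [0.0003 0.0014 0.0002]
```

send_rows(claw=[1,1,1], slide=[[0,0,1],[0,0,0.5],[0,0,0]], rot=[[0,0,0],[0,0,0],[0,0,0]])

```text
clock: 16.2
eef_pos: [0.5256, 0.241, 0.0813]
ee_rot: [180.0, 0.1, 158.5]
ft_force: [-0.5, -0.0, -8.2]
gripper_width: 0.0234
```

```bash
python3 -c "
from h import *
plan([.526,.241,.081],158.5)
"
```

```text
clock 16.2 pos [0.5256 0.241  0.0813] rot [1.7996e+02 1.0000e-01 1.5851e+02] w 0.0234 F [-0.46 -0.02 -8.17] M [0.018 0.018 0.009]
slide mm [-0.3  0.2  0.3] rot [0.0007 0.0018 0.0002]
```

send_rows(claw=[1,1,1], slide=[[0,0,1],[0,0,1],[0,0,0]], rot=[[0,0,0],[0,0,0],[0,0,0]])

```text
clock: 16.45
eef_pos: [0.5261, 0.2411, 0.0805]
ee_rot: [179.9, 0.1, 158.5]
ft_force: [0.5, 0.2, -8.6]
gripper_width: 0.0233
```

```bash
python3 -c "
from h import *
plan([.526,.241,.081],158.5)
"
```

```text
clock 16.45 pos [0.5261 0.2411 0.0805] rot [1.7994e+02 1.3000e-01 1.5852e+02] w 0.0233 F [ 0.52  0.24 -8.64] M [-0.009 -0.054 -0.02 ]
slide mm [ 0.  -0.1 -0.5] rot [0.001  0.0022 0.0003]
```

send_rows(claw=[1,1,1], slide=[[0,0,1.5],[0,0,1],[0,0,0]], rot=[[0,0,0],[0,0,0],[0,0,0]])

```text
clock: 16.7
eef_pos: [0.5265, 0.2413, 0.0803]
ee_rot: [179.9, 0.1, 158.5]
ft_force: [-0.1, 0.6, -8.2]
gripper_width: 0.0235
```

```bash
python3 -c "
from h import *
plan([.526,.241,.081],158.5)
"
```

```text
clock 16.7 pos [0.5265 0.2413 0.0803] rot [1.7994e+02 1.4000e-01 1.5853e+02] w 0.0235 F [-0.07  0.55 -8.21] M [-0.017 -0.018  0.008]
slide mm [ 0.4 -0.5 -0.7] rot [0.001  0.0024 0.0005]
```

send_rows(claw=[1,1], slide=[[0,0,1.5],[0,0,1.5]], rot=[[0,0,0],[0,0,0]])

```text
clock: 16.87
eef_pos: [0.5268, 0.2414, 0.0802]
ee_rot: [-180.0, 0.1, 158.5]
ft_force: [-6.1, -2.5, 5.7]
gripper_width: 0.0233
```

```bash
python3 -c "
from h import *
plan([.526,.241,.081],158.5)
"
```

```text
clock 16.8667 pos [0.5268 0.2414 0.0802] rot [-1.8000e+02  9.0000e-02  1.5854e+02] w 0.0233 F [-6.09 -2.49  5.71] M [-0.36   1.104 -0.007]
slide mm [ 0.6 -0.6 -0.8] rot [-0.      0.0015  0.0007]
```

send_rows(claw=[1,1,1,1], slide=[[0,0,0],[0,0,0.3],[0,0,0.3],[0,0,0.3]], rot=[[0,0,0],[0,0,0],[0,0,0],[0,0,0]], squeeze=20)

```text
clock: 17.2
eef_pos: [0.5273, 0.2416, 0.0802]
ee_rot: [180.0, 0.1, 158.5]
ft_force: [-2.6, -0.7, -0.3]
gripper_width: 0.0234
```

```bash
python3 -c "
from h import *
plan([.526,.241,.081],158.5)
"
```

```text
clock 17.2 pos [0.5273 0.2416 0.0802] rot [1.7996e+02 1.4000e-01 1.5854e+02] w 0.0234 F [-2.58 -0.74 -0.32] M [-0.205  0.574  0.009]
slide mm [ 1.  -1.  -0.8] rot [0.0008 0.0025 0.0008]
```

Force nearly neutral: the post carries the weight. Release.

send_rows(claw=[0.2,0.0,-0.3,-0.3,-0.3,-0.3], slide=[[0,0,0],[0,0,0],[0,0,0],[0,0,0],[0,0,0],[0,0,0]], rot=[[0,0,0],[0,0,0],[0,0,0],[0,0,0],[0,0,0],[0,0,0]])

```text
clock: 17.7
eef_pos: [0.5353, 0.244, 0.0853]
ee_rot: [179.3, 1.0, 158.5]
ft_force: [0.3, -0.2, 0.2]
gripper_width: 0.0552
```

```bash
python3 -c "
from h import *
plan([.526,.241,.081],158.5)
for n in ('wrist','scene'): cv2.imwrite('pics/rel_%s.png'%n,cams.get_image(n)[:,:,::-1])
im=cv2.imread('pics/rel_scene.png')[140:280,290:430]
cv2.imwrite('pics/relz.png',cv2.resize(im,None,fx=4,fy=4,interpolation=cv2.INTER_CUBIC))
"
```

```text
clock 17.7 pos [0.5353 0.244  0.0853] rot [179.26   0.99 158.52] w 0.0552 F [ 0.27 -0.17  0.22] M [-0.025 -0.015 -0.027]
slide mm [ 7.6 -6.3  4.1] rot [0.0129 0.0172 0.0005]
```

View pics/rel_wrist.png

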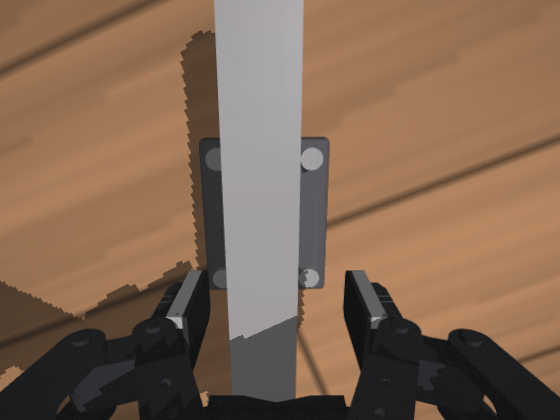

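View pics/relz.png

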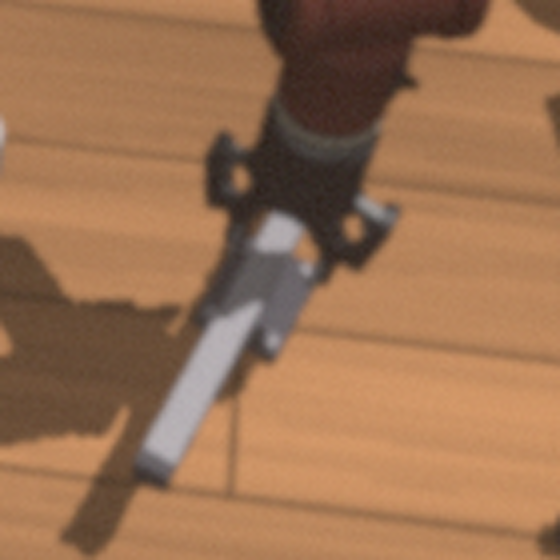

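send_rows(claw=[-0.8,-0.8,-0.8,-0.8,-0.8,-0.8,-0.8,-0.8,-0.8,-0.8,-0.8,-0.8], slide=[[0,-3,0],[0,0,0],[0,0,0],[0,0,-5],[0,0,-10],[0,0,-15],[0,0,-20],[0,0,-20],[0,0,-20],[0,0,-10],[0,0,-5],[0,0,0]], rot=[[0,0,0],[0,0,0],[0,0,0],[0,0,0],[0,0,0],[0,0,0],[0,0,0],[0,0,0],[0,0,0],[0,0,0],[0,0,0],[0,0,0]])

```text
clock: 18.8
eef_pos: [0.5307, 0.24, 0.1984]
ee_rot: [179.3, 0.9, 158.5]
ft_force: [0.6, -0.6, 0.7]
gripper_width: 0.0765
```

```bash
python3 -c "
from h import *
plan([.526,.241,.081],158.5)
np.save('ci3.npy',cams.camera_info('wrist'),allow_pickle=True)
for n in ('wrist','scene','top'): cv2.imwrite('pics/fin_%s.png'%n,cams.get_image(n)[:,:,::-1])
"
```

```text
clock 18.8 pos [0.5307 0.24   0.1984] rot [179.3    0.93 158.52] w 0.0765 F [ 0.64 -0.59  0.67] M [ 0.01   0.026 -0.009]
slide mm [  6.6  -2.2 117.3] rot [0.0122 0.0162 0.0005]
```

View pics/fin_wrist.png

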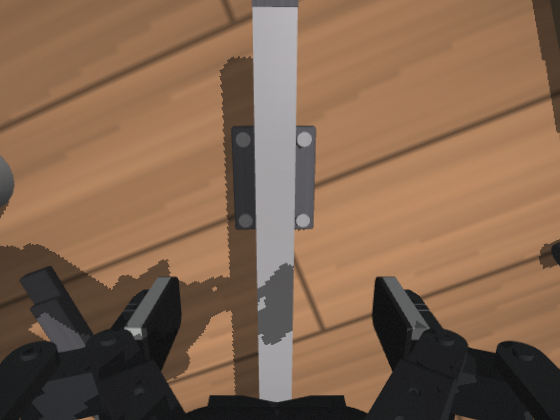

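View pics/fin_scene.png

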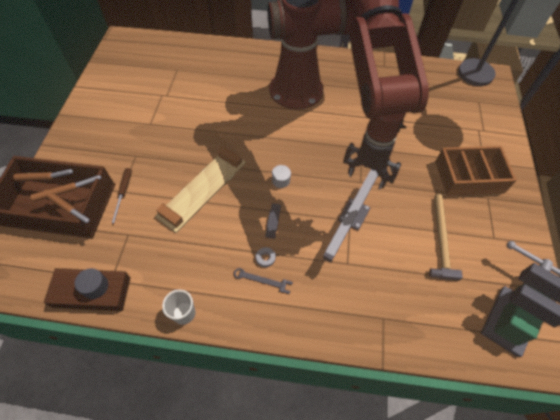

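```bash
python3 -c "
from h import *
ci=np.load('ci3.npy',allow_pickle=True).item()
im=cv2.imread('pics/fin_wrist.png').astype(int)
for r in (20,60,100,180,240):
    g=im[r,240:310]; m=(abs(g[:,0]-g[:,2])<12)&(g.mean(1)>140); x=np.where(m)[0]+240
    q=ray('wrist',[[x.min()-.5,r],[x.max()+.5,r]],.095,ci); print(r,x.min(),x.max(),np.linalg.norm(q[0]-q[1]).round(4),q.mean(0).round(3))
"
```

```text
20 253 296 0.0244 [0.425 0.281 0.095]
60 253 295 0.0245 [0.444 0.274 0.095]
100 254 295 0.0247 [0.464 0.266 0.095]
180 256 294 0.0244 [0.509 0.248 0.095]
240 257 293 0.0244 [0.547 0.234 0.095]
```

View pics/fin_top.png

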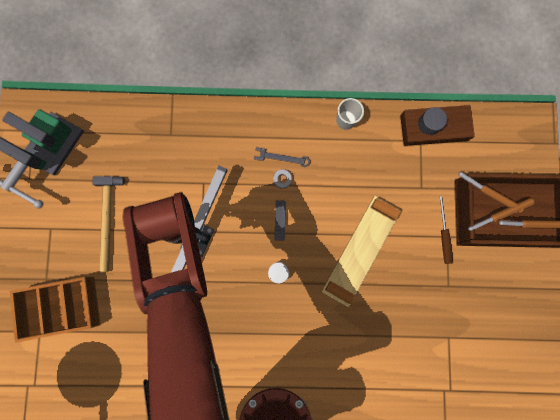

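```bash
python3 -c "
from station import bot
print(bot.sign_off())"
```

```text
the job is handed in; nothing more can be done
None
```

The tube is lying level on the stake's post alone, released, and the job was handed in at about 19 s of the 72 s allowed. No verdict comes back, so I only have my own checks.

**Finding the balance point:** I lifted the tube first at mid-length. The wrist moment there (about 0.37 N m at 8.6 N) put the balance point about 40 mm towards the robot. I set the tube back on the bearers, gripped again about 41 mm along, and lifted it. Held level there, the moment was close to zero, which puts the balance point within about 2 mm of the fingers.

**Placing:** I located the post top with the wrist camera and lowered the tube in small steps. My estimate of the highest steady contact force on the post is 14–15 N, taken from the wrist force at the end of each move, so a brief peak in between would not show. I eased the force to about zero, opened the fingers and raised the hand clear.

**Last checks:**
- **Level:** the tube's top face measured 24.4–24.7 mm wide along the visible length at the expected 95 mm height, so it is level.
- **At rest and clear:** the tube stayed put on the post after release. The gripper stood about 110 mm above it, with wrist force readings only at noise level.
- **Bystanders:** all six look unmoved in the last top view.
- **Disagreements:** two balance readings taken with the hand tilted 1 to 2 degrees came out 3 to 9 mm off. I put that down to the tilt and relied on the level readings instead.

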